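# Slide a brass back-plate under the marking bridge and mark it

### The job

Push the brass back-plate flat along the bench, lengthwise, under the low green bridge until its leading edge is fully home against the red stop bar, without lifting or tipping it. Only then press the red button on top of the bridge all the way down to mark the plate, let it spring back, and move clear. Leave the other things on the bench where they stand.

Things in the scene. Friction and masses are not known exactly. Their poses are not given: they have to be found in the camera images.
- plate: Loose flat brass back-plate, 120 long (its x) by 76 wide (its y) by 9 mm thick (its z), upright edges, corners rounded at 16 mm radius, a paler inlay on top; about 0.6 kg. Origin: centre of its underside, on the bench. It starts in the open, on the mouth side of the bridge, lying lengthwise roughly along the sliding direction (its +x within 0.45 rad of the bridge's +x).
- bridge: Marking fixture fixed to the bench. Origin: on the bench under the centre of the green bridge; +x is the direction in which the plate is slid in, z up. The green bridge bar is 50 mm along x, 114 mm along y, its underside 14 mm and its top 30 mm above the bench. With the plate home the plate's centre is at x = -20 mm here, y near 0, and its tail stands out 55 mm past the bridge.
- bridge_stop (a point): Middle of the red stop bar's face at bench level, 40 mm in +x from the bridge's origin, same axes. The bar is 14 mm high, 12 mm thick and closes the far end of the channel; it is to touch the plate's leading short edge.
- bridge_mouth (a point): Middle of the channel's mouth at bench level, 59 mm in -x from the bridge's origin, same axes. The channel between two steel side rails (14 mm high) is 86 mm wide; its last 30 mm at the mouth flare out (12 mm high rails) to 122 mm wide.
- marker (a joint): Red round spring push button on top of the bridge (cap radius 15 mm), pressed straight down; 0 = up, 0.006 m = fully down (about 5 N); springs back when let go.
- marker_top (a point): Centre of the top face of the red button, over the bridge's origin.
- copper: Bystander: smaller loose copper plate, 90 x 60 x 6 mm. Origin: centre of its underside.
- finial: Bystander: loose brass finial standing on end beside the bridge, 30 mm diameter, 52 mm high. Origin: centre of its underside.
- punch: Bystander: short wooden punch handle standing on end beside the bridge, 26 mm diameter, 62 mm high. Origin: centre of its underside.
- jar: Bystander: white-capped jar, 56 mm diameter, 70 mm high. Origin: centre of its underside.
- collar: Bystander: brass collar lying flat, 52 mm diameter, 14 mm high. Origin: centre of its underside.
- hammer: Bystander: hammer 260 mm long lying on the right of the bench, head away from the robot. Origin: under the middle of its length.
- pot: Bystander: white pot, 70 mm diameter, 80 mm high, on the left. Origin: centre of its underside.
Mind the look-alikes: they are no part of the job. Several things look just like the bridge: the one meant starts farthest to the robot's left.

How it is judged:
By the outcome, as a careful person would: the job done as asked, in the order asked, and still so for the second after the job is handed in, with the robot touching nothing.
It also fails if it takes over 61 s, if anything falls off the work surface, if the arm or the gripper's body presses on something with over 40 N, if the wrist force passes 120 N, or if a joint passes its speed limit or range.

### The arm

A 6-joint arm with a two-finger parallel gripper is mounted at the origin on the work surface. World frame = base frame: x ahead of the robot, y to its left, z up, the work surface at z = 0. Lengths are in m, angles in rad, forces in N, time in s.
With the tool pointing down it reaches from about 0.35 to 0.975 m from the base axis. Payload 4.9 kg.
Tool frame: the origin (TCP) lies at the very end of the fingers, on their centre line; the grasp point (between the pads) lies 19 mm behind it; z points along the fingers, y is the line along which they close (so a half turn about z gives the same grasp; the last joint's range is limited). The gripper opens to 85 mm and grips with 20 to 120 N. Pads are 22 mm wide; open, the fingers measure 114 mm over their backs; the gripper's body (76 mm by 85 mm) begins 54 mm behind the grasp point. The pads swing forward as they close: fully open they stand 13 mm farther back than shut.
Start: joints at [-0.119, 0.053, 1.613, -0, 1.476, -0.119], TCP at [0.625, 0, 0.231] pointing down, gripper open.
Joint ranges: [-3.01, 3.01], [-1.01, 2.22], [0.06, 2.58], [-1.02, 4.17], [0.09, 2.62], [-3.14, 3.14]. Speed limits (rad/s): [2.57, 2.57, 3.14, 3.14, 3.14, 3.14].

### API

Orientations are given as a rotation vector (axis times angle).
In Python, from station import * gives the robot as it stands.
- The arm moves only by the shell command python3 -m crank 'ROWS' [OPENING] [FORCE]. ROWS is JSON, a list of rows, each an object with "offset": the shift along the tool's x, y, z in m, a list of three; "twist": the turn, a rotation vector about the tool's x, y, z in degrees, a list of three. In form: [{"offset": [x, y, z], "twist": [rx, ry, rz]}, ...]. A call has 1 to 20 rows; each row is the pose to reach, as a shift and turn from the pose commanded when the call began, along the tool's axes at that moment; what a row does not reach only later rows make up. A row lasts 1/8 s, in which the tool goes at most 62.5 mm and 10.7 degrees, less where a joint would pass 70% of its speed; a pose out of reach is approached as far as the arm can. A call with a gripper value outside its range is refused whole. OPENING is the opening, from 0 (shut) to 1 (fully open), set as the call begins (- or left out, the last holds). The fingers move at their own pace and stop on an object; FORCE is the grip in N (left out, the last holds). Time passes only in rows, so rows that repeat a pose let the fingers close. It gives the time, the measured TCP pose, the force, the opening and the grip force at its end, in the units of the state.
- get_obs(): the state, without advancing time (a new reading comes with each control period).
- get_image(name): name is "scene" or "side" or "wrist"; returns the picture (420x560x3 uint8, red, green, blue); there is no depth.
- get_calibration(name): a dict with "intrinsics" (3x3 intrinsics, pixels), "world_from_camera" (4x4, takes a point from camera to world coordinates); the wrist camera has in their place "tool_from_camera" (4x4, takes a point from camera to tool coordinates, whose origin is the TCP and whose axes are the flange's). Camera axes: x right, y up, looking along -z (the intrinsics and any distortion apply to the point x, -y, -z); pixel columns grow to the right and rows downward; lengths in m; the calibration is good to about 2 mm. A picture is of the moment at which its call begins: read the wrist's pose just before it. get_calibration takes no time and is no camera call.
- finish_job(): hands the job in; it is judged then, once.
Trained networks look in the newest picture that a camera, given by its name, has taken for a name from the list of things; names that differ only in an ending like _2 or _b are one class to them, and where a whole thing is asked for, a point or a joint stands for the part that bears it (a point fixed in the world has none). Each returns a list of dicts, best first, with "confidence" (0 to 1); they miss things now and then, are a little off and sometimes report something else, mostly with a low value. They report only what shows in the picture. A call takes as long as a camera call. They do not tell look-alikes from the thing itself.
- cut_out(query, camera): "region" (420x560 bool, what is visible of it) and "rect" ([centre column, centre row, width, height] in pixels, round what is visible of it).
The state is a dict: "t": time; "q": joint angles; "dq": joint speeds; "effort": joint torques, N m; "tool_pos": TCP position; "tool_rot": TCP orientation; "contact_force": force on the tool from outside, world axes, zero at the start; "wrist_torque": the same for the moment, N m; "opening": finger opening in m; "grip_force": force on a finger pad.
Only numpy, scipy, OpenCV 4.12 (cv2) and the standard library are available. Lean on these libraries where they do the work, as an engineer would, in place of code of your own. Each camera call takes 0.05 s, during which the arm holds its last target. There are 200 camera calls.

## Working session

There is one attempt and no reset: what is moved stays moved. The work goes in short steps, Python scripts to look and compute and a shell command to move; the robot and the scene stay as the last step left them, time stands still between calls to the robot, and variables do not carry over. Pictures are saved under pics/ and viewed, at most 10 in all, crops included, and the job is handed in when it is done.

```bash
ls; mkdir -p pics; cat > h.py <<'E'
from station import *
import numpy as np, cv2
from scipy.spatial.transform import Rotation as R
def cam(name):
    c=get_calibration(name); K=np.array(c["intrinsics"])
    if "world_from_camera" in c: T=np.array(c["world_from_camera"])
    else:
        o=get_obs(); W=np.eye(4); W[:3,:3]=R.from_rotvec(o["tool_rot"]).as_matrix(); W[:3,3]=o["tool_pos"]
        T=W@np.array(c["tool_from_camera"])
    return K,T,c
def w(px,z,K,T):
    px=np.atleast_2d(np.array(px,float)); d=np.c_[px,np.ones(len(px))]@np.linalg.inv(K).T
    d=(d*[1,-1,-1])@T[:3,:3].T; o=T[:3,3]
    return o+d*((z-o[2])/d[:,2])[:,None]
def proj(P,K,T):
    P=np.atleast_2d(P); c=(P-T[:3,3])@T[:3,:3]*[1,-1,-1]; u=c@K.T; return u[:,:2]/u[:,2:]
def snap(name,fn):
    im=get_image(name); cv2.imwrite("pics/"+fn,im[:,:,::-1]); return im
E
python3 - <<'E'
from h import *
o=get_obs();print(o["t"],o["tool_pos"],o["tool_rot"])
a=snap("scene","s1.png");
K,T,c=cam("scene");print(c.keys(),T[:3,3])
for q in ["plate","bridge","marker","copper","finial","punch"]:
    for r in cut_out(q,"scene"): print(q,round(r["confidence"],2),np.round(r["rect"]),np.round(w(r["rect"][:2],0.01,K,T)[0],3))
b=snap("side","d1.png")
cv2.imwrite("pics/m1.png",np.hstack([a,b])[:,:,::-1])
K,T,c=cam("side")
for q in ["plate","bridge"]:
    for r in cut_out(q,"side"): print(q,round(r["confidence"],2),np.round(r["rect"]),np.round(w(r["rect"][:2],0.01,K,T)[0],3))
E
```

```text
pics
0.0 [6.24376660e-01 9.55886442e-05 2.30061472e-01] [-2.22028575e+00 -2.22030734e+00  1.92694833e-03]
dict_keys(['intrinsics', 'world_from_camera']) [0.89980339 0.63758878 1.09204263]
bridge 0.95 [302. 280.  57.  55.] [0.573 0.169 0.01 ]
bridge 0.9 [296. 128.  53.  34.] [ 0.335 -0.302  0.01 ]
bridge 0.73 [350. 223.  58.  41.] [0.377 0.08  0.01 ]
marker 0.64 [354. 214.  11.   8.] [0.35  0.058 0.01 ]
marker 0.57 [303. 273.  10.  12.] [0.563 0.152 0.01 ]
marker 0.49 [298. 119.  12.   9.] [ 0.31  -0.334  0.01 ]
copper 0.67 [180. 162.  33.  20.] [ 0.705 -0.333  0.01 ]
finial 0.48 [264. 287.  13.  23.] [0.666 0.144 0.01 ]
finial 0.31 [207. 255.  23.  20.] [ 0.757 -0.004  0.01 ]
punch 0.63 [346. 278.   9.  19.] [0.476 0.214 0.01 ]
plate 0.72 [299. 243.  33.  34.] [ 0.572 -0.164  0.01 ]
bridge 0.86 [219. 208.  44.  24.] [0.367 0.078 0.01 ]
bridge 0.84 [234. 292.  52.  34.] [ 0.337 -0.308  0.01 ]
bridge 0.56 [271. 184.  37.  23.] [0.573 0.165 0.01 ]
```

View pics/s1.png

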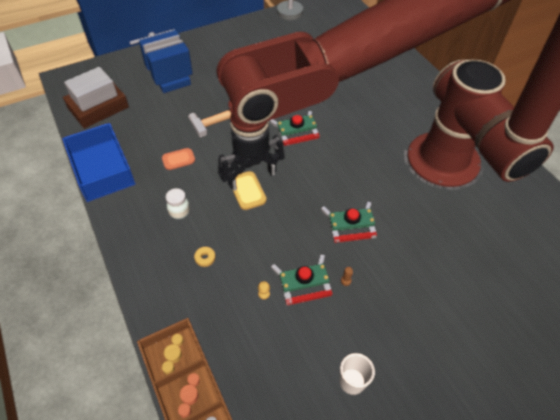

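View pics/d1.png

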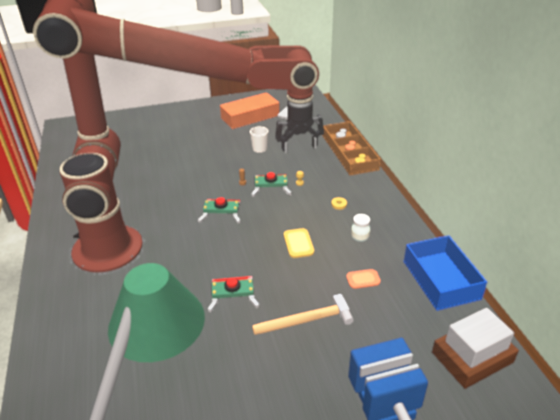

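Target bridge is the one nearest (302,280) in scene, with its mouth towards world -y (the flared rails at the upper side). The plate is at about (250,190). Next I'll check what the wrist camera sees and fit poses.

```bash
python3 - <<'E'
from h import *
a=snap("wrist","w1.png")
K,T,c=cam("wrist");print(T.round(3).tolist(), list(c.keys()))
for q in ["plate","bridge","marker"]:
    for r in cut_out(q,"wrist"): print(q,round(r["confidence"],2),np.round(r["rect"]),np.round(w(r["rect"][:2],0.009,K,T)[0],3))
a=get_image("scene");K,T,c=cam("scene")
for q in ["plate","marker"]:
    for r in cut_out(q,"scene"):print(q,r["confidence"],r["rect"],w(r["rect"][:2],0.009 if q=="plate" else .038,K,T)[0].round(3))
cv2.imwrite("pics/s2.png",cv2.resize(a[150:320,180:400],None,fx=3.5,fy=3.5,interpolation=cv2.INTER_CUBIC)[:,:,::-1])
E
```

```text
[[1.0, -0.001, -0.0, 0.626], [0.001, 0.953, 0.303, 0.078], [0.0, -0.303, 0.953, 0.375], [0.0, 0.0, 0.0, 1.0]] ['intrinsics', 'tool_from_camera']
plate 0.74 [238. 288.  70.  93.] [ 0.577 -0.149  0.009]
bridge 0.76 [210.  34. 145.  68.] [0.56  0.126 0.009]
bridge 0.71 [ 49.  96.  95. 139.] [0.396 0.07  0.009]
bridge 0.64 [ 79. 410.  41.  16.] [ 0.357 -0.335  0.009]
marker 0.73 [211.  34. 146.  67.] [0.561 0.126 0.009]
marker 0.61 [12. 91. 16. 38.] [0.36  0.074 0.009]
plate 0.59 [248.8, 189.3, 42.5, 37.5] [ 0.57  -0.149  0.009]
marker 0.55 [354.2, 216.1, 11.3, 10.5] [0.369 0.079 0.038]
```

View pics/w1.png

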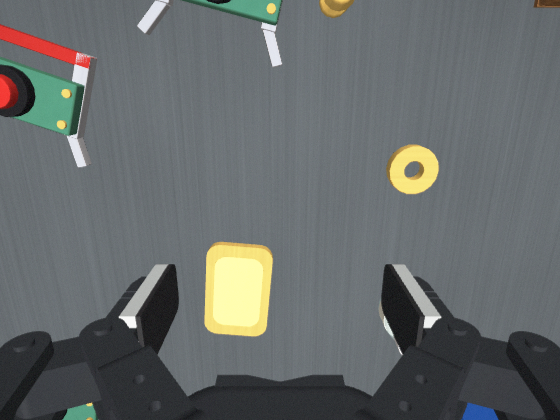

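View pics/s2.png

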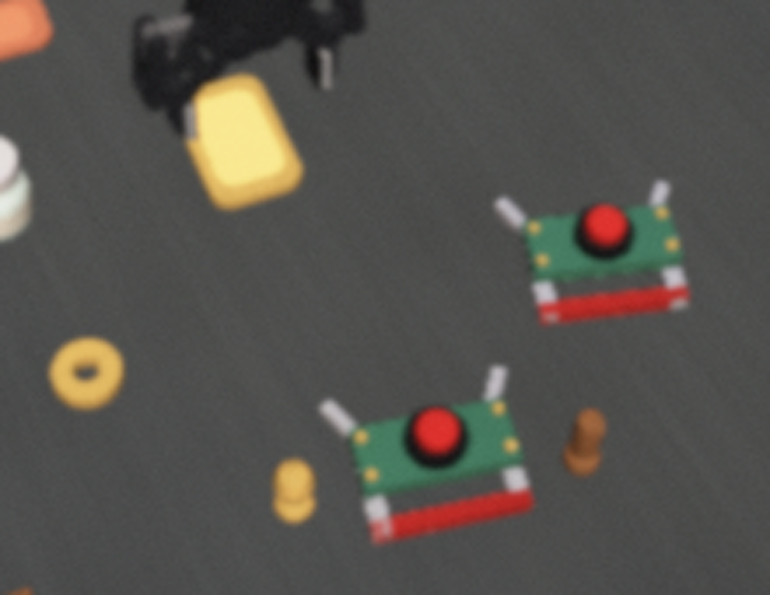

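```bash
python3 -m crank '[{"offset":[0.04,0,0],"twist":[0,0,0]},{"offset":[0.08,0,0],"twist":[0,0,0]},{"offset":[0.1,0,0],"twist":[0,0,0]},{"offset":[0.1,0,0],"twist":[0,0,0]},{"offset":[0.1,0,0],"twist":[0,0,0]}]' 0.2 40
cat >> h.py <<'E'
def regs(q,camn):
    return cut_out(q,camn)
def rect(mask,z,K,T):
    c=max(cv2.findContours(mask.astype(np.uint8),cv2.RETR_EXTERNAL,cv2.CHAIN_APPROX_NONE)[0],key=cv2.contourArea)[:,0]
    P=w(c,z,K,T)[:,:2]; (cx,cy),(a,b),th=cv2.minAreaRect((P*1000).astype(np.float32))
    if a<b: a,b,th=b,a,th+90
    return np.round([cx,cy,a,b,th%180],1)
E
python3 - <<'E'
from h import *
a=snap("wrist","w2.png");o=get_obs();print(o["opening"])
K,T,c=cam("wrist")
hsv=cv2.cvtColor(a,cv2.COLOR_RGB2HSV)
for q,z in (("bridge",.03),("plate",.009)):
  for r in cut_out(q,"wrist"):
    m=r["region"]
    if q=="bridge": m=m&(abs(hsv[...,0].astype(int)-75)<20)&(hsv[...,1]>80)
    print(q,round(r["confidence"],2),np.round(r["rect"]),rect(m,z,K,T) if m.sum()>50 else 0)
E
```

```text
t: 1.48
tool_pos: [0.6251, 0.0991, 0.2312]
tool_rot: [2.222, 2.22, -0.001]
contact_force: [-0.8, 0.6, -0.3]
opening: 0.0172
grip_force: 0.0
0.016959180216393664
bridge 0.68 [224.  97. 146. 145.] [573.5 169.6 113.4  49.6 166.3]
bridge 0.56 [ 56. 189. 112. 127.] [388.7  73.2  98.2  54.6 161.1]
plate 0.8 [262. 346.  25.  61.] [ 601.6 -136.4   91.    27.2   85.3]
plate 0.64 [221.  98.  37.  33.] [566.9 169.2  34.   32.4   0. ]
```

View pics/w2.png

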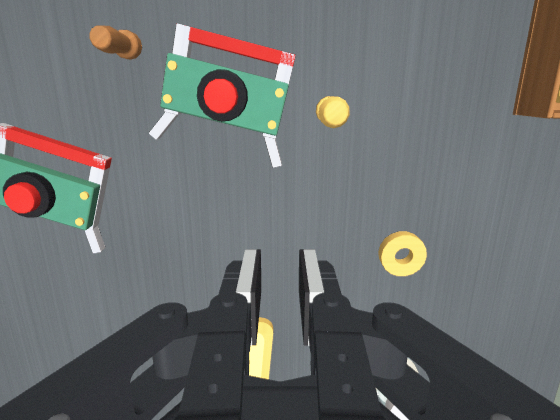

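The bridge centre is at (573.5,169.6) mm with its +x heading at 76.3° (red bar at rows 30-60, flare at rows 115-165). Now I'll fit the plate pose from w1.

```bash
python3 - <<'E'
from h import *
a=cv2.imread("pics/w1.png"); hsv=cv2.cvtColor(a,cv2.COLOR_BGR2HSV)
c=get_calibration("wrist");K=np.array(c["intrinsics"]);W=np.eye(4);W[:3,:3]=R.from_rotvec([-2.22028575,-2.22030734,.00192693]).as_matrix();W[:3,3]=[.62437666,.0000956,.2300615]
T=W@np.array(c["tool_from_camera"])
m=(abs(hsv[...,0].astype(int)-25)<8)&(hsv[...,1]>90)&(hsv[...,2]>120);m[:200]=0;m[:,:180]=0;m[:,300:]=0
r=rect(m,.009,K,T);print(r)
E
```

```text
[ 575.  -150.8  123.9   76.1   84.9]
```

```bash
python3 -m crank '[{"offset":[-0.06,0.003,0.03],"twist":[0,0,-10]},{"offset":[-0.11,0.006,0.06],"twist":[0,0,-20]},{"offset":[-0.16,0.01,0.09],"twist":[0,0,-30]},{"offset":[-0.21,0.014,0.12],"twist":[0,0,-40]},{"offset":[-0.258,0.014,0.14],"twist":[0,0,-50]},{"offset":[-0.258,0.014,0.15],"twist":[0,0,-60]},{"offset":[-0.258,0.014,0.15],"twist":[0,0,-70]},{"offset":[-0.258,0.014,0.15],"twist":[0,0,-80]},{"offset":[-0.258,0.014,0.15],"twist":[0,0,-85]},{"offset":[-0.258,0.014,0.15],"twist":[0,0,-85]},{"offset":[-0.258,0.014,0.15],"twist":[0,0,-85]}]'
python3 - <<'E'
from h import *
o=get_obs();M=R.from_rotvec(o["tool_rot"]).as_matrix();print("xdir",np.degrees(np.arctan2(M[1,0],M[0,0])))
a=snap("wrist","w3.png");K,T,c=cam("wrist")
for r in cut_out("plate","wrist"): print(r["confidence"],r["rect"],rect(r["region"],.009,K,T))
snap("scene","s3.png");K,T,c=cam("scene")
for r in cut_out("jar","scene"): print("jar",r["confidence"],r["rect"],w(r["rect"][:2],.035,K,T)[0].round(3))
E
```

```text
t: 3.0
tool_pos: [0.6389, -0.1585, 0.0813]
tool_rot: [-0.14, -3.138, 0.0]
contact_force: [0.1, -0.3, -1.1]
opening: 0.017
grip_force: 0.0
xdir 174.8936897461377
0.98 [277.1, 105.7, 210.4, 133.9] [ 575.3 -153.6  121.    76.5   85. ]
jar 0.64 [179.2, 204.8, 20.4, 31.3] [ 0.767 -0.166  0.035]
```

View pics/w3.png

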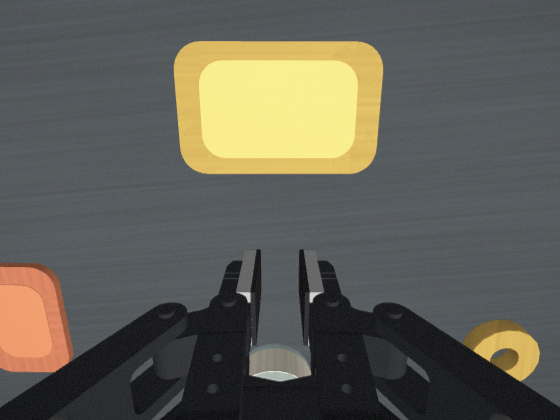

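The plate fits well at (575,-154) mm with heading 85°, seen at pixel (277,106), and the fingers are centred on its long side. Descending now.

```bash
python3 -m crank '[{"offset":[0,0,0.03],"twist":[0,0,0]},{"offset":[0,0,0.055],"twist":[0,0,0]},{"offset":[0,0,0.07],"twist":[0,0,0]},{"offset":[0,0,0.076],"twist":[0,0,0]},{"offset":[0.004,0,0.077],"twist":[0,0,0]},{"offset":[0.007,0,0.077],"twist":[0,0,0]},{"offset":[0.01,0,0.077],"twist":[0,0,0]}]'
```

```text
t: 4.08
tool_pos: [0.6294, -0.1573, 0.0053]
tool_rot: [0.137, 3.137, -0.001]
contact_force: [0.0, -0.2, -0.4]
opening: 0.0172
grip_force: 0.0
```

```bash
python3 -m crank '[{"offset":[0.003,0,0],"twist":[0,0,0]},{"offset":[0.006,0,0],"twist":[0,0,0]},{"offset":[0.011,-0.0004,0],"twist":[0,0,0.5]},{"offset":[0.016,-0.0008,0],"twist":[0,0,1.1]},{"offset":[0.021,-0.0012,0],"twist":[0,0,1.7]},{"offset":[0.026,-0.0015,0],"twist":[0,0,2.3]},{"offset":[0.031,-0.0017,0],"twist":[0,0,2.9]},{"offset":[0.036,-0.0019,0],"twist":[0,0,3.5]},{"offset":[0.041,-0.0021,0],"twist":[0,0,4.1]},{"offset":[0.046,-0.0022,0],"twist":[0,0,4.7]},{"offset":[0.051,-0.0022,0],"twist":[0,0,5.3]},{"offset":[0.056,-0.0022,0],"twist":[0,0,5.9]},{"offset":[0.061,-0.0022,0],"twist":[0,0,6.5]},{"offset":[0.066,-0.0021,0],"twist":[0,0,7.1]},{"offset":[0.071,-0.002,0],"twist":[0,0,7.7]},{"offset":[0.076,-0.0018,0],"twist":[0,0,8.2]},{"offset":[0.08,-0.0016,0],"twist":[0,0,8.6]},{"offset":[0.0834,-0.0015,0],"twist":[0,0,8.6]},{"offset":[0.0834,-0.0015,0],"twist":[0,0,8.6]}]'
cat >> h.py <<'E'
def uv(p):
    d=np.array(p[:2])-[573.5,169.6]; return np.round([d@[.2368,.9716],d@[-.9716,.2368]],1)
E
python3 - <<'E'
from h import *
a=snap("wrist","w4.png");K,T,c=cam("wrist")
for r in cut_out("plate","wrist"): q=rect(r["region"],.009,K,T);print(r["confidence"],r["rect"],q,uv(q))
o=get_obs();print(uv(np.array(o["tool_pos"])*1000),o["contact_force"])
E
```

```text
t: 6.45
tool_pos: [0.5455, -0.1514, 0.0046]
tool_rot: [-0.372, -3.119, 0.0]
contact_force: [3.0, -0.7, 2.0]
opening: 0.017
grip_force: 1.7
0.83 [275.2, 153.3, 318.8, 193.0] [ 498.5 -141.1  121.1   76.5   76.8] [-319.6   -0.7]
[-318.5  -48.9] [ 2.40687167 -0.31540661  3.50380422]
```

```bash
python3 -m crank '[{"offset":[-0.01,0,0],"twist":[0,0,0]},{"offset":[-0.02,0,-0.01],"twist":[0,0,0]},{"offset":[-0.02,-0.01,-0.06],"twist":[0,0,10]},{"offset":[-0.02,-0.03,-0.06],"twist":[0,0,20]},{"offset":[-0.01,-0.05,-0.06],"twist":[0,0,30]},{"offset":[0.005,-0.07,-0.06],"twist":[0,0,40]},{"offset":[0.02,-0.085,-0.06],"twist":[0,0,50]},{"offset":[0.035,-0.085,-0.06],"twist":[0,0,60]},{"offset":[0.049,-0.085,-0.06],"twist":[0,0,70]},{"offset":[0.049,-0.085,-0.06],"twist":[0,0,80]},{"offset":[0.049,-0.085,-0.06],"twist":[0,0,90]},{"offset":[0.049,-0.085,-0.06],"twist":[0,0,90]},{"offset":[0.049,-0.085,-0.06],"twist":[0,0,90]}]'
python3 - <<'E'
from h import *
a=snap("wrist","w5.png");K,T,c=cam("wrist")
for r in cut_out("plate","wrist"): q=rect(r["region"],.009,K,T);print(r["confidence"],r["rect"],q,uv(q))
o=get_obs();M=R.from_rotvec(o["tool_rot"]).as_matrix();print(uv(np.array(o["tool_pos"])*1000),np.degrees(np.arctan2(M[1,0],M[0,0])),o["contact_force"])
E
```

```text
t: 8.18
tool_pos: [0.4782, -0.2224, 0.0643]
tool_rot: [-2.466, -1.946, 0.0]
contact_force: [0.6, -0.5, -0.5]
opening: 0.0169
grip_force: 0.0
0.85 [280.0, 93.0, 154.2, 184.3] [ 495.8 -153.1   96.7   77.1   76.4] [-331.9   -0.9]
[-4.035e+02 -3.000e-01] 76.48886017559485 [ 0.92765164 -0.48597758 -0.80517932]
```

```bash
python3 -m crank '[{"offset":[0,0,0.03],"twist":[0,0,0]},{"offset":[0,0,0.05],"twist":[0,0,0]},{"offset":[0,0,0.058],"twist":[0,0,0]},{"offset":[0.004,0,0.0598],"twist":[0,0,0]},{"offset":[0.008,0,0.0598],"twist":[0,0,0]},{"offset":[0.012,0,0.0598],"twist":[0,0,0]},{"offset":[0.016,0,0.0598],"twist":[0,0,0]},{"offset":[0.022,0,0.0598],"twist":[0,0,0]},{"offset":[0.03,0,0.0598],"twist":[0,0,0]},{"offset":[0.038,0,0.0598],"twist":[0,0,0]},{"offset":[0.046,0,0.0598],"twist":[0,0,0]},{"offset":[0.054,0,0.0598],"twist":[0,0,0]},{"offset":[0.062,0,0.0598],"twist":[0,0,0]},{"offset":[0.07,0,0.0598],"twist":[0,0,0]},{"offset":[0.078,0,0.0598],"twist":[0,0,0]},{"offset":[0.086,0,0.0598],"twist":[0,0,0]},{"offset":[0.094,0,0.0598],"twist":[0,0,0]},{"offset":[0.102,0,0.0598],"twist":[0,0,0]},{"offset":[0.108,0,0.0598],"twist":[0,0,0]},{"offset":[0.112,0,0.0598],"twist":[0,0,0]}]'
python3 -m crank '[{"offset":[0.006,0,0],"twist":[0,0,0]},{"offset":[0.013,0,0],"twist":[0,0,0]},{"offset":[0.021,0,0],"twist":[0,0,0]},{"offset":[0.029,0,0],"twist":[0,0,0]},{"offset":[0.037,0,0],"twist":[0,0,0]},{"offset":[0.045,0,0],"twist":[0,0,0]},{"offset":[0.051,0,0],"twist":[0,0,0]},{"offset":[0.055,0,0],"twist":[0,0,0]},{"offset":[0.055,0,0],"twist":[0,0,0]}]'
python3 - <<'E'
from h import *
a=snap("wrist","w6.png");K,T,c=cam("wrist")
for r in cut_out("plate","wrist"): q=rect(r["region"],.009,K,T);print(r["confidence"],r["rect"],q,uv(q))
o=get_obs();print(uv(np.array(o["tool_pos"])*1000),o["contact_force"])
E
```

```text
t: 10.78
tool_pos: [0.5051, -0.1143, 0.0054]
tool_rot: [2.466, 1.942, -0.001]
contact_force: [-1.7, -5.4, 2.4]
opening: 0.0169
grip_force: 2.9
t: 11.9
tool_pos: [0.518, -0.0604, 0.0052]
tool_rot: [2.467, 1.943, 0.0]
contact_force: [-1.2, -5.0, 2.9]
opening: 0.017
grip_force: 2.2
0.96 [278.5, 125.4, 219.4, 250.8] [531.7  -3.2  96.8  77.1  76.5] [-177.8   -0.3]
[-236.6   -0.5] [-1.69057347 -3.80888183  4.44634053]
```

View pics/w6.png

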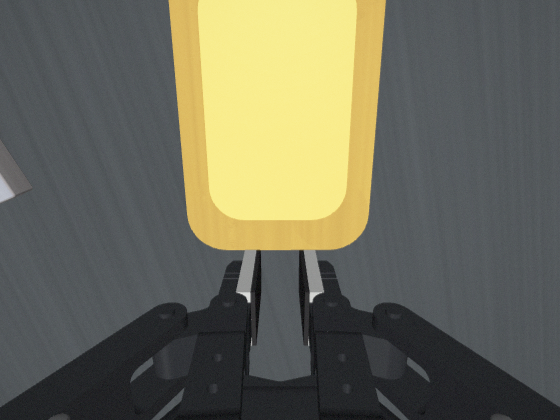

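The plate tracks straight, with heading within 0.2° and v about 0; the tail sits against the fingers at row 250. On into the channel.

```bash
python3 -m crank '[{"offset":[0.006,0,0],"twist":[0,0,0]},{"offset":[0.013,0,0],"twist":[0,0,0]},{"offset":[0.02,0,0],"twist":[0,0,0]},{"offset":[0.027,0,0],"twist":[0,0,0]},{"offset":[0.034,0,0],"twist":[0,0,0]},{"offset":[0.041,0,0],"twist":[0,0,0]},{"offset":[0.048,0,0],"twist":[0,0,0]},{"offset":[0.055,0,0],"twist":[0,0,0]},{"offset":[0.062,0,0],"twist":[0,0,0]},{"offset":[0.069,0,0],"twist":[0,0,0]},{"offset":[0.076,0,0],"twist":[0,0,0]},{"offset":[0.083,0,0],"twist":[0,0,0]},{"offset":[0.09,0,0],"twist":[0,0,0]},{"offset":[0.096,0,0],"twist":[0,0,0]},{"offset":[0.102,0,0],"twist":[0,0,0]},{"offset":[0.108,0,0],"twist":[0,0,0]},{"offset":[0.113,0,0],"twist":[0,0,0]},{"offset":[0.117,0,0],"twist":[0,0,0]},{"offset":[0.12,0,0],"twist":[0,0,0]},{"offset":[0.12,0,0],"twist":[0,0,0]}]'
python3 - <<'E'
from h import *
a=snap("wrist","w7.png");K,T,c=cam("wrist")
for r in cut_out("plate","wrist"): q=rect(r["region"],.009,K,T);print(r["confidence"],r["rect"],q,uv(q))
o=get_obs();print(uv(np.array(o["tool_pos"])*1000),o["contact_force"])
E
```

```text
t: 14.5
tool_pos: [0.5458, 0.0557, 0.0051]
tool_rot: [2.468, 1.942, -0.002]
contact_force: [-2.4, -6.5, 4.6]
opening: 0.0167
grip_force: 3.4
0.67 [276.8, 147.8, 212.5, 206.5] [557.8 106.4  81.9  76.8  76.5] [-65.1   0.3]
[-1.172e+02 -1.000e-01] [-1.77284732 -6.49790679  5.69118489]
```

View pics/w7.png

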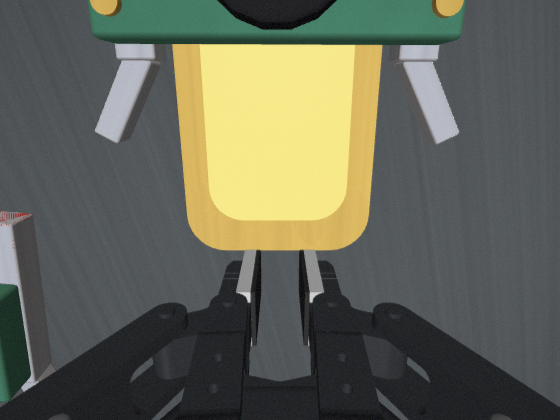

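The plate is centred between the rails and under the bridge (edges at columns 175 and 380, rails at 120 and 420). Creeping home.

```bash
python3 -m crank '[{"offset":[0.003,0,0],"twist":[0,0,0]},{"offset":[0.006,0,0],"twist":[0,0,0]},{"offset":[0.009,0,0],"twist":[0,0,0]},{"offset":[0.012,0,0],"twist":[0,0,0]},{"offset":[0.015,0,0],"twist":[0,0,0]},{"offset":[0.018,0,0],"twist":[0,0,0]},{"offset":[0.02,0,0],"twist":[0,0,0]},{"offset":[0.022,0,0],"twist":[0,0,0]}]'
python3 -m crank '[{"offset":[0.001,0,0],"twist":[0,0,0]},{"offset":[0.002,0,0],"twist":[0,0,0]}]'
python3 -m crank '[{"offset":[0.001,0,0],"twist":[0,0,0]},{"offset":[0.002,0,0],"twist":[0,0,0]}]'
```

```text
t: 15.6
tool_pos: [0.5509, 0.0766, 0.0051]
tool_rot: [2.467, 1.942, -0.003]
contact_force: [-2.2, -8.0, 6.5]
opening: 0.0172
grip_force: 4.3
t: 15.85
tool_pos: [0.5513, 0.0785, 0.0051]
tool_rot: [2.467, 1.942, -0.003]
contact_force: [-2.1, -8.2, 6.0]
opening: 0.017
grip_force: 4.3
t: 16.1
tool_pos: [0.5518, 0.0805, 0.0051]
tool_rot: [2.467, 1.942, -0.003]
contact_force: [-2.1, -8.7, 6.1]
opening: 0.017
grip_force: 4.3
```

```bash
for i in 1 2 3; do python3 -m crank '[{"offset":[0.001,0,0],"twist":[0,0,0]},{"offset":[0.001,0,0],"twist":[0,0,0]}]' | sed -n '1,2p;4p'; done
```

```text
t: 16.35
tool_pos: [0.552, 0.0811, 0.0051]
contact_force: [-2.7, -9.4, 7.0]
t: 16.6
tool_pos: [0.552, 0.0812, 0.0051]
contact_force: [-3.3, -12.5, 7.8]
t: 16.85
tool_pos: [0.552, 0.0813, 0.0051]
contact_force: [-3.0, -16.0, 7.8]
```

It has met the stop: the tool stalled at u = -91 and force is rising. One more mm to seat it, then back off and verify.

```bash
python3 -m crank '[{"offset":[0.001,0,0],"twist":[0,0,0]},{"offset":[0.002,0,0],"twist":[0,0,0]},{"offset":[0.002,0,0],"twist":[0,0,0]}]'; python3 -m crank '[{"offset":[-0.005,0,0],"twist":[0,0,0]},{"offset":[-0.015,0,0],"twist":[0,0,0]},{"offset":[-0.025,0,0],"twist":[0,0,0]},{"offset":[-0.025,0,-0.04],"twist":[0,0,0]},{"offset":[-0.025,0,-0.09],"twist":[0,0,0]},{"offset":[-0.025,0,-0.11],"twist":[0,0,0]},{"offset":[-0.025,0,-0.11],"twist":[0,0,0]},{"offset":[-0.025,0,-0.11],"twist":[0,0,0]}]' 0
python3 - <<'E'
from h import *
a=snap("wrist","w8.png");K,T,c=cam("wrist")
o=get_obs();print(uv(np.array(o["tool_pos"])*1000))
for r in cut_out("plate","wrist"): q=rect(r["region"],.009,K,T);print(r["confidence"],r["rect"],q,uv(q))
hsv=cv2.cvtColor(a,cv2.COLOR_RGB2HSV)
for r in cut_out("bridge","wrist"):
    m=r["region"]&(abs(hsv[...,0].astype(int)-75)<20)&(hsv[...,1]>80)
    if m.sum()>300:
        q=rect(m,.03,K,T);print("bridge",r["rect"],q,uv(q))
mr=((hsv[...,0]<6)|(hsv[...,0]>174))&(hsv[...,1]>150)
n,l,s,ce=cv2.connectedComponentsWithStats(mr.astype(np.uint8))
for i in range(1,n):
    if s[i,4]>200: print("red",s[i],ce[i].round(1),[uv(w(ce[i],z,K,T)[0]*1000) for z in (.014,.04,.045)])
E
```

```text
t: 17.23
tool_pos: [0.552, 0.0815, 0.0051]
tool_rot: [2.463, 1.941, -0.015]
contact_force: [-5.9, -21.5, 9.4]
opening: 0.0168
grip_force: 11.5
t: 18.23
tool_pos: [0.5457, 0.0624, 0.1123]
tool_rot: [-2.467, -1.941, 0.004]
contact_force: [0.2, 0.1, -0.8]
opening: -0.0001
grip_force: 0.0
[-110.8    1.9]
0.82 [281.4, 115.9, 115.7, 79.2] [560.7 118.8  76.1  54.6 166.5] [-52.4   0.4]
bridge [78.7, 235.8, 151.3, 148.7] [393.8  71.4  87.9  54.4 161.1] [-138.   151.3]
bridge [282.8, 66.1, 202.5, 132.1] [571.8 164.5 113.1  39.6 166.4] [-5.4  0.4]
red [ 254    0   56   54 2523] [281.6  24.3] [array([4.4, 0.4]), array([0.4, 0.4]), array([-0.4,  0.4])]
red [   0  160  115   31 2228] [ 54.3 175. ] [array([-92.1, 160.1]), array([-85.7, 142.9]), array([-84.5, 139.6])]
red [   0  233   50   47 1842] [ 22.9 256.4] [array([-155.8,  196.1]), array([-142.5,  175.1]), array([-140.,  171.])]
```

View pics/w8.png

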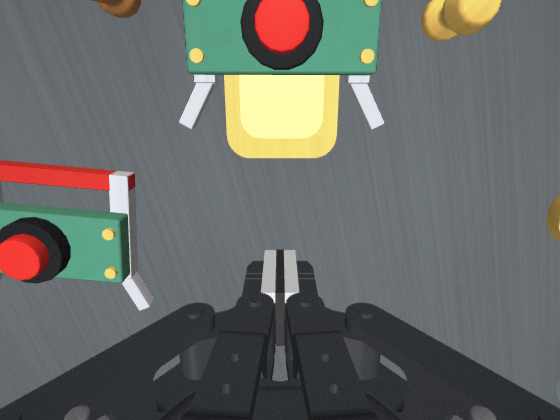

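Home: the tail stands 54.6 mm past the bridge and is square (row 157); the button is at (282,24), i.e. u≈0, v≈0.4. Moving over the button.

```bash
python3 -m crank '[{"offset":[0.03,0.0005,0],"twist":[0,0,0]},{"offset":[0.07,0.001,0],"twist":[0,0,0]},{"offset":[0.1,0.0015,0],"twist":[0,0,0]},{"offset":[0.111,0.0015,0],"twist":[0,0,0]},{"offset":[0.111,0.0015,0.02],"twist":[0,0,0]},{"offset":[0.111,0.0015,0.04],"twist":[0,0,0]},{"offset":[0.111,0.0015,0.052],"twist":[0,0,0]},{"offset":[0.111,0.0015,0.057],"twist":[0,0,0]},{"offset":[0.111,0.0015,0.057],"twist":[0,0,0]}]'
for i in 1 2; do python3 -m crank '[{"offset":[0,0,0.002],"twist":[0,0,0]},{"offset":[0,0,0.004],"twist":[0,0,0]},{"offset":[0,0,0.004],"twist":[0,0,0]}]' | sed -n '1,2p;4p';done
python3 -c "
from h import *
o=get_obs();print(uv(np.array(o['tool_pos'])*1000))"
```

```text
t: 19.5
tool_pos: [0.5745, 0.1695, 0.0571]
tool_rot: [-2.469, -1.942, 0.001]
contact_force: [0.4, 0.5, 0.3]
opening: 0.0001
grip_force: 0.0
t: 19.88
tool_pos: [0.5747, 0.1699, 0.0537]
contact_force: [0.3, -0.2, 1.0]
t: 20.25
tool_pos: [0.575, 0.1699, 0.0498]
contact_force: [-0.7, -0.2, 2.4]
[ 0.7 -1.3]
```

```bash
for i in 1 2 3 4; do python3 -m crank '[{"offset":[0,0,0.001],"twist":[0,0,0]},{"offset":[0,0,0.002],"twist":[0,0,0]},{"offset":[0,0,0.002],"twist":[0,0,0]}]' | sed -n '2p;4p';done
```

```text
tool_pos: [0.5749, 0.17, 0.0478]
contact_force: [-0.2, 0.4, 2.8]
tool_pos: [0.575, 0.1699, 0.0461]
contact_force: [-0.8, 0.0, 6.3]
tool_pos: [0.5751, 0.17, 0.0459]
contact_force: [-5.2, -1.2, 16.0]
tool_pos: [0.5752, 0.17, 0.0457]
contact_force: [-10.3, -2.3, 24.6]
```

The button bottomed out at z = 0.046 with force above 20 N. Releasing and moving clear.

```bash
python3 -m crank '[{"offset":[0,0,-0.006],"twist":[0,0,0]},{"offset":[0,0,-0.012],"twist":[0,0,0]},{"offset":[0,0,-0.03],"twist":[0,0,0]},{"offset":[0,0,-0.07],"twist":[0,0,0]},{"offset":[-0.05,0,-0.12],"twist":[0,0,0]},{"offset":[-0.1,0,-0.15],"twist":[0,0,0]},{"offset":[-0.13,0,-0.15],"twist":[0,0,0]},{"offset":[-0.13,0,-0.15],"twist":[0,0,0]},{"offset":[-0.13,0,-0.15],"twist":[0,0,0]}]'
python3 - <<'E'
from h import *
a=snap("wrist","w9.png");K,T,c=cam("wrist")
for r in cut_out("plate","wrist"): q=rect(r["region"],.009,K,T);print(r["confidence"],r["rect"],q,uv(q))
E
```

```text
t: 22.88
tool_pos: [0.5437, 0.0439, 0.1911]
tool_rot: [-2.468, -1.942, 0.001]
contact_force: [-0.1, 0.4, 0.6]
opening: -0.0003
grip_force: 0.0
0.89 [277.8, 87.6, 90.0, 66.2] [560.7 119.2  76.1  55.4 166.4] [-52.    0.5]
0.2 [278.4, 20.1, 41.1, 39.0] [573.7 173.3  34.1  27.8 166.5] [3.6 0.7]
```

View pics/w9.png

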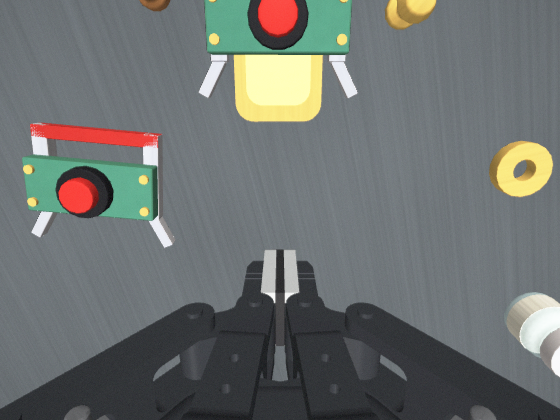

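The plate is still home with about 55 mm of tail showing (row 121), the button (278,15) is released, and the tool is clear of everything.

```bash
python3 -c "
from station import *
print(finish_job())"
```

```text
the job is handed in; nothing more can be done
None
```

The plate was pushed flat along the bench until it met the red stop, then the button was pressed until it bottomed and let go; the arm moved clear, touched none of the other things, and the job was handed in at about 23 s of the 61 s allowed.

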